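Open the cleaning bath, load the rocker arms, set the timer

TASK

Get the round cleaning bath going: unscrew its lid anticlockwise until the thread lets go, lift it off and set it down flat, handle up, on the round black mat. Put every dirty rocker arm lying on the bench into the bath, and only when all of them are in, turn the timer knob until its white pointer stands at the red mark. Leave the old black filter cap where it lies.

Things in the scene. Friction and masses are not known exactly. Their poses are not given: they have to be found in the camera images.
- bath_rim (a point): centre of the mouth of the round cleaning bath (steel with a blue band, 150 mm across, fixed to the bench), at the height of its rim, 92 mm above the bench. The open cavity is 112 mm across and 82 mm deep (floor 10 mm above the bench). The neck (top 32 mm) carries an external right-hand thread, 8 mm pitch
- lid_bar (a point): grip point of the bath's grey screw lid: on its axis, 60.5 mm above the lower edge of its skirt and 13 mm below the top of its black handle bar. The bar runs along this point's x axis: 56 mm long, 24 mm wide (grip across, along y); its foot is the lid's flat top, 24 mm below this point. z is up. Screwed home, this point lies 30 mm above the rim of the bath
- lid: the same lid (0.22 kg, 145 mm across, 74 mm high), origin on its axis at the skirt's lower edge, z up. Lets go after two full turns anticlockwise seen from above, rising 8 mm a turn (play: 1 mm up or down, 2 mm sideways); turns easily, stays where it is left, cannot be pulled off before. To clear the rim it must be raised 31 mm from home
- mat_mid (a point): middle of the top face of the round black rubber mat with a yellow ring (148 mm across, 3 mm thick, fixed) on which the lid is to lie; a lid lying on it has its grip point 63.5 mm above the bench
- dial_grip (a point): grip point of the timer's grey knob, on its vertical axis, 75 mm above the bench: the knob's bar runs along this point's x axis, 46 mm long, 16 mm wide, from 19 mm below this point to 13 mm above it; a 58 mm disc lies under the bar and a 110 mm square grey case, 47 mm high, under that. The knob turns either way without stops, with light friction (about 0.04 N m), and stays where it is left
- pointer_tip (a point): outer tip of the knob's white pointer line, 30 mm from the knob's axis, in direction -x of the point dial_grip
- red_mark (a point): the place where the pointer tip must stand: 30 mm from the knob's axis, on the line from the axis to the small red mark on the aluminium ring round the knob (fixed, somewhere round the ring)
- dial (a joint): angle of the timer knob, rad, growing anticlockwise seen from above; 0 when the pointer points along -x of the timer case
- old_filter_cap: an old black round filter cap, 74 mm across, 22 mm high, lying on the bench: leave it; origin at the centre of its underside
- rocker1_mid (a point): centre (half-way up) of a dark steel rocker arm with a brass bush, to be cleaned (may be absent): 76 mm long along its x axis, 22 mm wide and 21 mm high at the middle boss (26 mm long, the place to grip across y), 16 mm wide and 13 mm high along the arms; 0.09 kg
- rocker1: the same rocker arm 1; origin at the centre of its underside
- rocker2_mid (a point): centre (half-way up) of a dark steel rocker arm with a brass bush, to be cleaned (may be absent): 76 mm long along its x axis, 22 mm wide and 21 mm high at the middle boss (26 mm long, the place to grip across y), 16 mm wide and 13 mm high along the arms; 0.09 kg
- rocker2: the same rocker arm 2; origin at the centre of its underside
- rocker3_mid (a point): centre (half-way up) of a dark steel rocker arm with a brass bush, to be cleaned (may be absent): 76 mm long along its x axis, 22 mm wide and 21 mm high at the middle boss (26 mm long, the place to grip across y), 16 mm wide and 13 mm high along the arms; 0.09 kg
- rocker3: the same rocker arm 3; origin at the centre of its underside
- rocker4_mid (a point): centre (half-way up) of a dark steel rocker arm with a brass bush, to be cleaned (may be absent): 76 mm long along its x axis, 22 mm wide and 21 mm high at the middle boss (26 mm long, the place to grip across y), 16 mm wide and 13 mm high along the arms; 0.09 kg
- rocker4: the same rocker arm 4; origin at the centre of its underside. If there, it lies near the front edge, before a carton heaped with tools up to 215 mm above the bench, which begins at x = 0.45: carry it over or round them
There are look-alikes about, which are no part of the job. What is shaped like the rocker4 but turquoise is not meant.

How it is judged:
On the way, in this order (a step that is already met when the one before it is completed fails the run):
1. the lid is unscrewed and lifted clear of the bath (z of lid in the frame of bath_rim above 0.003 m), for 0.1 s.
2. the lid lies flat on the mat, handle up, let go (horizontal distance between lid_bar and mat_mid below 0.03 m and angle between lid_bar's own z axis and vertical below 0.1 rad and height (world z) of lid_bar below 0.069 m and contact force between the fingers and lid below 0.2 N and linear speed of lid below 0.03 m/s), for 0.2 s.
3. all rocker arms present are in the bath (horizontal distance between each of rocker1_mid, rocker2_mid, rocker3_mid, rocker4_mid and bath_rim below 0.06 m and z of each of rocker1_mid, rocker2_mid, rocker3_mid, rocker4_mid in the frame of bath_rim below -0.002 m), for 0.2 s.
4. the pointer stands at the red mark (horizontal distance between pointer_tip and red_mark below 0.0055 m), for 0.2 s.
At the end, for the whole second after the job is handed in: The lid lies level on the mat, handle up (centre within 30 mm of the mat's centre); every rocker arm present rests in the bath, its middle below the rim; the pointer tip is within 5.5 mm of its place at the red mark (about 10 degrees), set after the loading; all is released and at rest (all of step 3 and horizontal distance between lid_bar and mat_mid below 0.03 m and angle between lid_bar's own z axis and vertical below 0.1 rad and height (world z) of lid_bar below 0.069 m and linear speed of each of lid, rocker1, rocker2, rocker3, rocker4 below 0.03 m/s and horizontal distance between pointer_tip and red_mark below 0.0055 m); the robot touches nothing.
It fails at once if the old filter cap is moved by more than 5 cm (distance of old_filter_cap from where it was at the start of the episode above 0.05 m).
Of rocker1, rocker2, rocker3, rocker4 only 2 to 4 are there at a start; the rules pass over those that are not, and their reading is None.
At some moment in a run one of rocker1, rocker2, rocker3 may be knocked a few centimetres aside while the robot is not near it.
Once in a run the grip may slacken for a moment while it holds something.
It also fails if it takes over 210 s, if anything falls off the work surface, if the arm or the gripper's body presses on something with over 40 N, if the wrist force passes 120 N, or if a joint passes its speed limit or range.

ROBOT

A 6-joint arm with a two-finger parallel gripper is mounted at the origin on a cart in front of the work surface, level with it; the furniture and walls round the work are solid. World frame = base frame: x ahead of the robot, y to its left, z up, the work surface at z = 0. Lengths are in m, angles in rad, forces in N, time in s.
With the tool pointing down it reaches from about 0.425 to 0.95 m from the base axis. Payload 3.5 kg.
Tool frame: the origin (TCP) lies midway between the tips of the shut fingers; the grasp point (between the pads) lies 19 mm behind it; z points along the fingers, y is the line along which they close (so a half turn about z gives the same grasp; the last joint's range is limited). The gripper opens to 85 mm and grips with 20 to 120 N. Pads are 22 mm wide; open, the fingers measure 114 mm over their backs; the gripper's body (76 mm by 85 mm) begins 54 mm behind the grasp point. The pads swing forward as they close: fully open they stand 13 mm farther back than shut.
Start: joints at [-1.448, 0.286, 1.577, -0, 1.279, -0.15], TCP at [0.182, -0.65, 0.231] pointing down, gripper open.
Joint ranges: [-2.77, 2.77], [-0.9, 2.22], [0.21, 2.48], [-1.53, 4.67], [0.24, 2.81], [-2.84, 2.84]. Speed limits (rad/s): [2.79, 2.79, 3.14, 3.14, 3.14, 3.14].

INTERFACE

Orientations are given as a unit quaternion [x, y, z, w].
In Python, from plant import ctrl gives the robot as it stands. The module is installed in compiled form; this text tells all that it offers.
- The arm moves only by the shell command python3 -m inch 'ROWS' [FORCE]. ROWS is JSON, a list of rows, each a list of 5 numbers: the closure, from 0 (fully open) to 1 (shut), then the shift along the tool's x, y, z in m, then the turn about the tool's z in degrees. A call has 1 to 5 rows; each row is the pose to reach, as a shift and turn from the pose commanded when the call began, along the tool's axes at that moment; what a row does not reach only later rows make up. A row lasts 1/12 s, in which the tool goes at most 41.7 mm and 7.16 degrees, less where a joint would pass 70% of its speed; a pose out of reach is approached as far as the arm can. A call with a gripper value outside its range is refused whole. The fingers move at their own pace and stop on an object; FORCE is the grip in N (left out, the last holds). Time passes only in rows, so rows that repeat a pose let the fingers close. It gives the time, the measured TCP pose, the force, the opening and the grip force at its end, in the units of the state.
- ctrl.get_state(): the state, without advancing time (a new reading comes with each control period).
- ctrl.read_camera(name): name is "side" or "top"; returns a dict with "pixels" (480x640x3 uint8, red, green, blue), "depth" (480x640 float32, m along the optical axis (not along the pixel's ray), 0 where there is no reading), "fx", "fy", "cx", "cy" (pixels), "D" ([k1, k2, p1, p2, k3] as OpenCV has them; the pictures are not rectified), "xyz" and "rotation" of the camera in the world. Camera axes: x right, y down, z forward; pixel columns grow to the right and rows downward; lengths in m; the calibration is good to about 2 mm. A picture is of the moment at which its call begins.
- ctrl.sign_off(): hands the job in; it is judged then, once.
Trained networks look in a picture, given as the dict that the camera call returned (one of the last four; its "shot" number tells which), for a name from the list of things; names that differ only in an ending like _2 or _b are one class to them, and where a whole thing is asked for, a point or a joint stands for the part that bears it (a point fixed in the world has none). Each returns a list of dicts, best first, with "score" (0 to 1); they miss things now and then, are a little off and sometimes report something else, mostly with a low value. They report only what shows in the picture. A call takes as long as a camera call. They do not tell look-alikes from the thing itself.
- ctrl.spot_in(query, picture): "at" ([column, row] in pixels, amid what is visible of it).
- ctrl.tip_of(query, picture): "at" ([column, row] in pixels: a listed point, or the origin of a listed thing).
The state is a dict: "time": time; "qpos": joint angles; "dq": joint speeds; "joint_efforts": joint torques, N m; "eef_pos": TCP position; "tcp_rot": TCP orientation; "contact_force": force on the tool from outside, world axes, zero at the start; "wrist_torque": the same for the moment, N m; "opening": opening from 0.0 (shut) to 1.0 (fully open); "finger_force": force on a finger pad.
Only numpy, scipy, OpenCV 4.12 (cv2) and the standard library are available. Lean on these libraries where they do the work, as an engineer would, in place of code of your own. Each camera call takes 0.05 s, during which the arm holds its last target. There are 200 camera calls.

## Working session

There is one attempt and no reset: what is moved stays moved. The work goes in short steps, Python scripts to look and compute and a shell command to move; the robot and the scene stay as the last step left them, time stands still between calls to the robot, and variables do not carry over. Pictures are saved under pics/ and viewed, at most 14 in all, crops included, and the job is handed in when it is done.

```bash
ls; mkdir -p pics; cat > h.py <<'E'
import numpy as np, cv2
from plant import ctrl
from scipy.spatial.transform import Rotation as R
def cam(n):
    return ctrl.read_camera(n)
def rot(p):
    r=np.array(p["rotation"],float)
    return r if r.shape==(3,3) else R.from_quat(r).as_matrix()
def ray(p,uv):
    K=np.array([[p["fx"],0,p["cx"]],[0,p["fy"],p["cy"]],[0,0,1]])
    q=cv2.undistortPoints(np.array([[uv]],float),K,np.array(p["D"],float))[0,0]
    return np.array(p["xyz"]),rot(p)@np.array([q[0],q[1],1.])
def onz(p,uv,z):
    o,d=ray(p,uv); return o+d*(z-o[2])/d[2]
def dep(p,uv,k=1):
    c,r=int(round(uv[0])),int(round(uv[1])); w=p["depth"][max(r-k,0):r+k+1,max(c-k,0):c+k+1]; w=w[w>0]
    if len(w)==0: return None
    o,d=ray(p,uv); return o+d*np.median(w)
def proj(p,X):
    Rm=rot(p); K=np.array([[p["fx"],0,p["cx"]],[0,p["fy"],p["cy"]],[0,0,1]])
    rv=cv2.Rodrigues(Rm.T)[0]; t=-Rm.T@np.array(p["xyz"])
    return cv2.projectPoints(np.array([X],float),rv,t,K,np.array(p["D"],float))[0][0,0]
def cloud(p):
    vv,uu=np.mgrid[0:480,0:640]; K=np.array([[p["fx"],0,p["cx"]],[0,p["fy"],p["cy"]],[0,0,1]])
    q=cv2.undistortPoints(np.stack([uu,vv],-1).reshape(-1,1,2).astype(float),K,np.array(p["D"],float)).reshape(480,640,2)
    d=p["depth"][...,None]*np.concatenate([q,np.ones((480,640,1))],-1)
    return d@rot(p).T+np.array(p["xyz"])
def tri(p1,u1,p2,u2):
    o1,d1=ray(p1,u1);o2,d2=ray(p2,u2)
    s=np.linalg.lstsq(np.stack([d1,-d2],1),o2-o1,rcond=None)[0]
    a,b=o1+s[0]*d1,o2+s[1]*d2; return (a+b)/2,np.linalg.norm(a-b)
def save(p,n,crop=None,s=1):
    im=cv2.cvtColor(p["pixels"],cv2.COLOR_RGB2BGR)
    if crop: x0,y0,x1,y1=crop; im=im[y0:y1,x0:x1]
    cv2.imwrite("pics/"+n,cv2.resize(im,None,fx=s,fy=s))
E
python3 - <<'E'
from h import *
np.set_printoptions(precision=3,suppress=True)
a=cam("top");b=cam("side")
for p,n in((a,"top"),(b,"side")):
    save(p,n+"1.png");print(n,p["xyz"],rot(p).round(2).tolist(),p["fx"])
    for q in["bath_rim","lid_bar","mat_mid","dial_grip","pointer_tip","red_mark","old_filter_cap","rocker1_mid","rocker4_mid"]:
        print(q,[(np.round(d["score"],2),np.round(d["at"]).tolist(),dep(p,d["at"])) for d in ctrl.tip_of(q,p)[:6]])
s=ctrl.get_state();print(s["tcp_rot"],s["time"],s["opening"])
E
```

```text
pics
top [ 0.447 -0.016  1.084] [[0.01, -1.0, 0.06], [-1.0, -0.01, 0.03], [-0.03, -0.06, -1.0]] 460.6622525248268
bath_rim []
lid_bar [(np.float64(0.89), [179.0, 183.0], array([0.612, 0.311, 0.134]))]
mat_mid [(np.float64(0.76), [213.0, 275.0], array([0.413, 0.269, 0.003]))]
dial_grip [(np.float64(0.55), [336.0, 155.0], array([ 0.684, -0.019,  0.079]))]
pointer_tip [(np.float64(0.65), [351.0, 155.0], array([ 0.689, -0.053,  0.049])), (np.float64(0.16), [338.0, 153.0], array([ 0.686, -0.024,  0.087]))]
red_mark [(np.float64(0.78), [324.0, 162.0], array([0.673, 0.008, 0.048]))]
old_filter_cap [(np.float64(0.84), [384.0, 297.0], array([ 0.369, -0.133,  0.022])), (np.float64(0.16), [214.0, 276.0], array([0.413, 0.266, 0.003]))]
rocker1_mid []
rocker4_mid [(np.float64(0.81), [319.0, 275.0], array([ 0.415,  0.017, -0.001])), (np.float64(0.64), [452.0, 309.0], array([ 0.342, -0.288,  0.012]))]
side [-0.016  1.032  0.725] [[-0.87, -0.25, 0.42], [-0.49, 0.41, -0.77], [0.02, -0.88, -0.48]] 621.6354033371679
bath_rim []
lid_bar [(np.float64(0.93), [210.0, 274.0], array([0.607, 0.319, 0.125])), 
[... 315 characters left out ...]
p.float64(0.61), [281.0, 226.0], array([ 0.671, -0.005,  0.055])), (np.float64(0.56), [455.0, 232.0], array([ 0.349, -0.284,  0.   ]))]
old_filter_cap [(np.float64(0.68), [429.0, 256.0], array([ 0.352, -0.113,  0.02 ])), (np.float64(0.34), [280.0, 226.0], array([ 0.674, -0.008,  0.053]))]
rocker1_mid [(np.float64(0.73), [351.0, 307.0], array([0.419, 0.134, 0.009])), (np.float64(0.32), [210.0, 275.0], array([0.606, 0.32 , 0.124])), (np.float64(0.23), [278.0, 210.0], array([ 0.687, -0.016,  0.086]))]
rocker4_mid [(np.float64(0.79), [383.0, 280.0], array([0.402, 0.02 , 0.014])), (np.float64(0.73), [455.0, 226.0], array([ 0.351, -0.281,  0.018]))]
[0.991 0.136 0.    0.   ] 1.0 1.0009036818921258
```

View pics/top1.png

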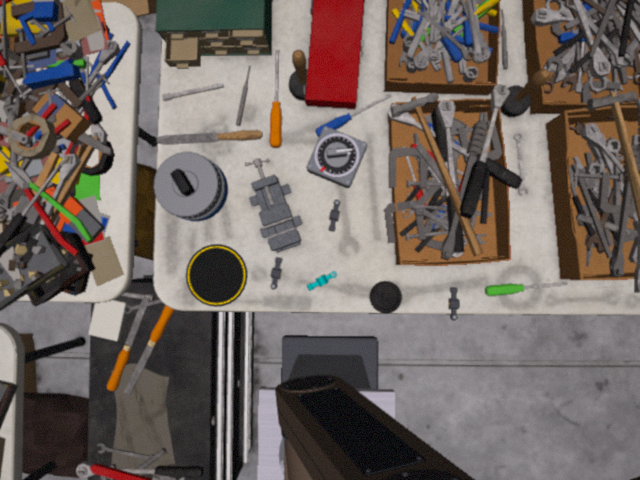

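View pics/side1.png

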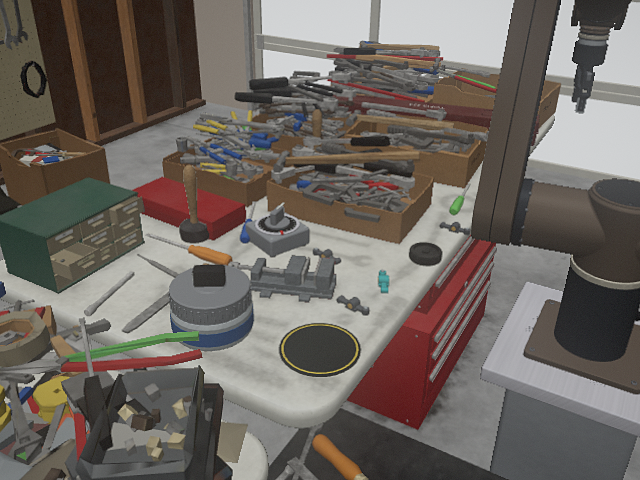

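The top view shows three dark rocker arms at (334,214), (277,272) and (454,303). The last one is rocker4, at the front edge before the carton. The turquoise look-alike is at (321,281). The lid with its bar is at (181,183), the mat at (216,275), the cap at (385,297) and the dial at (337,156), with its red mark near (322,168). Look-alikes for the lid and knob: only the black cap and the grey vice at (275,210). Next I'll measure poses and check them in one crop.

```bash
cat > m.py <<'E'
from h import *
np.set_printoptions(precision=4,suppress=True)
def pca(X):
    xy=X[:,:2]; (c,(w,h),a)=cv2.minAreaRect(((xy)*1000).astype(np.float32)); 
    m=xy.mean(0);v=np.linalg.eigh(np.cov((xy-m).T))[1][:,1]
    return "rect c",np.array(c)/1000,"wh",(round(w),round(h)),"mean",m,"ang",round(np.degrees(np.arctan2(v[1],v[0]))%180,1),"n",len(X),"z",np.percentile(X[:,2],[10,50,95])
def blob(C,xy,r,zlo,zhi=.3,mask=None):
    m=(np.hypot(C[...,0]-xy[0],C[...,1]-xy[1])<r)&(C[...,2]>zlo)&(C[...,2]<zhi)
    if mask is not None:m&=mask
    return C[m]
E
python3 - <<'E'
from m import *
for n in("top","side"):
    p=cam(n);C=cloud(p);I=p["pixels"].astype(int)
    print(n);print("bench z",[np.median(blob(C,q,.02,-.02,.02)[:,2]) for q in((.42,.07),(.5,-.05))])
    print("bar",*pca(blob(C,(.61,.31),.06,.12)))
    print("lidtop",*pca(blob(C,(.61,.31),.1,.09,.112)))
    print("knob",*pca(blob(C,(.685,-.02),.06,.067)))
    red=(I[...,0]>150)&(I[...,1]<90)&(I[...,2]<90)
    print("red",*pca(blob(C,(.685,-.02),.055,.03,.1,red)))
    wh=I.min(-1)>225
    x=blob(C,(.685,-.02),.045,.03,.12,wh); 
    if len(x)>3: print("white",*pca(x))
    black=(I.max(-1)<70)
    print("mat",*pca(blob(C,(.415,.267),.09,-.01,.02,black)))
    print("cap",*pca(blob(C,(.365,-.125),.06,.012)))
    for q in((.415,.125),(.55,-.02),(.347,-.284)): print("rk",*pca(blob(C,q,.06,.006,.05)))
    if n=="top": save(p,"crop1.png",(255,120,475,320),3)
E
```

```text
top
bench z [np.float64(-0.0006557346690658772), np.float64(-0.0009558205588459101)]
bar rect c [0.6154 0.3103] wh (54, 24) mean [0.6149 0.3085] ang 30.5 n 303 z [0.1279 0.1328 0.1357]
lidtop rect c [0.6157 0.3097] wh (143, 143) mean [0.6145 0.3077] ang 117.1 n 2937 z [0.0941 0.0966 0.1002]
knob rect c [ 0.6915 -0.0255] wh (17, 53) mean [ 0.6892 -0.0223] ang 97.1 n 189 z [0.0762 0.0862 0.0897]
red rect c [0.6582 0.0104] wh (5, 9) mean [0.6582 0.0103] ang 130.6 n 11 z [0.0517 0.0527 0.0545]
mat rect c [0.4151 0.2625] wh (125, 126) mean [0.414 0.262] ang 29.6 n 2208 z [-0.0007  0.0019  0.0051]
cap rect c [ 0.3686 -0.1362] wh (73, 72) mean [ 0.3684 -0.1363] ang 42.8 n 807 z [0.0138 0.0181 0.0233]
rk rect c [0.4157 0.1054] wh (49, 110) mean [0.4238 0.1178] ang 172.1 n 234 z [0.0079 0.0126 0.0213]
rk rect c [ 0.5575 -0.0171] wh (22, 76) mean [ 0.5562 -0.0168] ang 169.7 n 218 z [0.008  0.0118 0.0206]
rk rect c [ 0.3528 -0.293 ] wh (22, 74) mean [ 0.3533 -0.2923] ang 179.1 n 249 z [0.0084 0.0131 0.0209]
side
bench z [np.float64(-0.0013744425685878192), np.float64(-0.0015252576971957477)]
ba
[... 223 characters left out ...]
8 -0.0222] wh (59, 22) mean [ 0.6863 -0.0136] ang 91.2 n 176 z [0.0692 0.0822 0.0879]
red rect c [0.6581 0.0145] wh (4, 10) mean [0.6581 0.0133] ang 131.0 n 7 z [0.0507 0.0523 0.053 ]
mat rect c [0.4134 0.2668] wh (143, 142) mean [0.4122 0.2686] ang 113.9 n 2885 z [0.0001 0.0019 0.0041]
cap rect c [ 0.3681 -0.1307] wh (73, 74) mean [ 0.3666 -0.1307] ang 108.2 n 479 z [0.0134 0.0173 0.0212]
rk rect c [0.4272 0.1217] wh (30, 94) mean [0.4283 0.1239] ang 174.6 n 305 z [0.0077 0.0123 0.0345]
rk rect c [ 0.5544 -0.0133] wh (27, 73) mean [ 0.5556 -0.0117] ang 173.5 n 162 z [0.0081 0.0115 0.0193]
rk rect c [ 0.3541 -0.2885] wh (73, 30) mean [ 0.3515 -0.2874] ang 179.0 n 146 z [0.0069 0.0107 0.0188]
```

View pics/crop1.png

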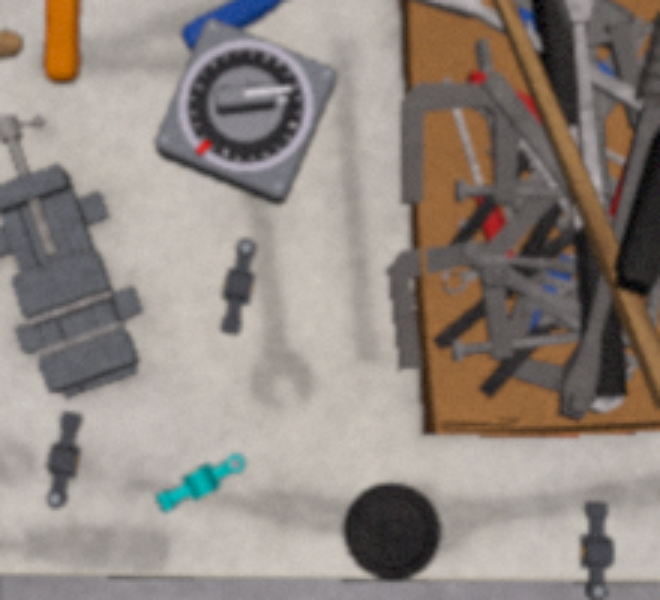

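The crop confirms three dark rockers, with brass bushes, at full-image (334,214), (277,272) and (454,303), plus the excluded turquoise one. The knob's pointer points to image right (world −y) and the red mark is at lower left. I'll move towards the lid.

```bash
cat > g.py <<'E'
import sys; from h import *
# g.py x y z psi : shift in tool axes and turn to the target
s=ctrl.get_state(); M=R.from_quat(s["tcp_rot"]).as_matrix(); p=np.array(s["eef_pos"])
psi=np.degrees(np.arctan2(M[1,0],M[0,0]))
print("t",round(s["time"],2),"pos",p.round(4),"psi",round(psi,1),"tilt",round(np.degrees(np.arccos(-M[2,2])),1),"q",np.round(s["qpos"],2),"F",np.round(s["contact_force"],1),"open",round(s["opening"],3),"ff",np.round(s["finger_force"],1))
if len(sys.argv)>3:
    t=np.array(sys.argv[1:4],float); d=M.T@(t-p); print("tool shift",d.round(4),"n",round(float(np.linalg.norm(d)),3))
    if len(sys.argv)>4: print("turn",round(-((float(sys.argv[4])-psi+180)%360-180),1))
E
python3 -m inch '[[0,0.025,-0.03,-0.012,0],[0,0.05,-0.06,-0.024,0],[0,0.075,-0.09,-0.036,0],[0,0.1,-0.12,-0.048,0],[0,0.125,-0.15,-0.06,0]]'
python3 g.py .615 .313 .25 32
```

```text
time: 1.52
eef_pos: [0.2623, -0.4702, 0.2917]
tcp_rot: [0.991, 0.136, 0.0, -0.0]
contact_force: [0.4, 0.2, 0.3]
opening: 1.0
finger_force: 0.0
t 1.52 pos [ 0.2623 -0.4702  0.2917] psi 15.6 tilt 0.0 q [-1.25 -0.06  1.84  0.    1.36  0.05] F [0.4 0.2 0.3] open 1.0 ff 0.0
tool shift [ 0.5503 -0.6595  0.0419] n 0.86
turn -16.4
```

```bash

python3 -m inch '[[0,0.026,-0.031,0,0],[0,0.052,-0.062,0,0],[0,0.078,-0.093,0,0],[0,0.104,-0.124,0,0],[0,0.13,-0.155,0,0]]' >/dev/null
python3 -m inch '[[0,0.026,-0.031,0,0],[0,0.052,-0.062,0,0],[0,0.078,-0.093,0,0],[0,0.104,-0.124,0,0],[0,0.13,-0.155,0,0]]' >/dev/null
python3 -m inch '[[0,0.026,-0.031,0,0],[0,0.052,-0.062,0,0],[0,0.078,-0.093,0,0],[0,0.104,-0.124,0,0],[0,0.13,-0.155,0,0]]' >/dev/null
python3 -m inch '[[0,0.026,-0.031,0,-4],[0,0.052,-0.062,0,-8],[0,0.078,-0.093,0,-12],[0,0.104,-0.124,0,-16],[0,0.13,-0.155,0,-16]]'
python3 g.py .615 .313 .20 32
```

```text
time: 3.18
eef_pos: [0.596, 0.2674, 0.2914]
tcp_rot: [0.962, 0.274, 0.0, 0.0]
contact_force: [0.8, -0.7, -0.2]
opening: 0.999
finger_force: 0.0
t 3.18 pos [0.596  0.2674 0.2914] psi 31.8 tilt 0.0 q [ 0.27  0.2   1.57 -0.    1.37  1.28] F [ 0.8 -0.7 -0.2] open 0.999 ff 0.0
tool shift [ 0.0401 -0.0288  0.0914] n 0.104
turn -0.2
```

```bash

python3 -m inch '[[0,0.013,-0.01,0.03,0],[0,0.027,-0.02,0.06,0],[0,0.04,-0.029,0.09,0],[0,0.04,-0.029,0.12,0],[0,0.04,-0.029,0.14,0]]' >/dev/null
python3 -m inch '[[0,0,0,0.02,0],[0,0,0,0.035,0],[0,0,0,0.047,0],[0,0,0,0.047,0]]' 
python3 - <<'E'
from h import *
p=cam("side");save(p,"s2.png",(130,180,330,340),3)
E
python3 g.py .615 .313 .103 32
```

```text
time: 3.93
eef_pos: [0.6128, 0.3103, 0.101]
tcp_rot: [0.962, 0.272, -0.003, 0.0]
contact_force: [-0.9, 0.6, -0.7]
opening: 0.998
finger_force: 0.0
t 3.98 pos [0.6138 0.3106 0.103 ] psi 31.6 tilt 0.1 q [ 0.32  0.44  1.63 -0.    1.08  1.34] F [-0.3 -0.3 -0. ] open 0.999 ff 0.0
tool shift [ 0.0023 -0.0014  0.    ] n 0.003
turn -0.4
```

View pics/s2.png

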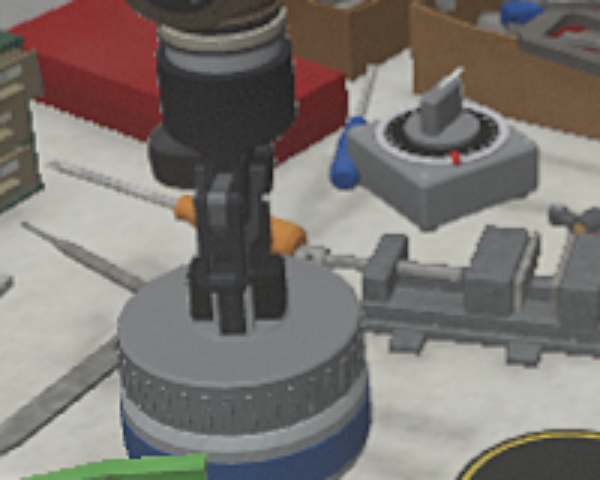

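The crop shows the fingers straddling the black bar at about (235,290) in the crop, low and over the lid. I'll close and test the start of the turn.

```bash

python3 -m inch '[[1,0,0,0,0],[1,0,0,0,0],[1,0,0,0,0],[1,0,0,0,0],[1,0,0,0,0]]' 40
python3 -m inch '[[1,0,0,0,0],[1,0,0,0,0],[1,0,0,0,-3],[1,0,0,0,-6],[1,0,0,0,-9]]' 
python3 g.py .615 .313 .103 32
```

```text
time: 4.4
eef_pos: [0.615, 0.311, 0.1054]
tcp_rot: [0.962, 0.273, 0.001, 0.0]
contact_force: [4.5, -9.5, 4.7]
opening: 0.303
finger_force: 4.4
time: 4.82
eef_pos: [0.6151, 0.3112, 0.1055]
tcp_rot: [0.938, 0.348, 0.001, -0.0]
contact_force: [-0.8, -0.2, 2.9]
opening: 0.273
finger_force: 40.5
t 4.82 pos [0.6151 0.3112 0.1055] psi 40.7 tilt 0.1 q [0.32 0.43 1.63 0.   1.08 1.18] F [-0.8 -0.2  2.9] open 0.273 ff 40.5
tool shift [ 0.0011 -0.0015  0.0025] n 0.003
turn 8.7
```

```bash

python3 -m inch '[[1,0,0,0,-7],[1,0,0,0,-14],[1,0,0,0,-21],[1,0,0,-0.0008,-28],[1,0,0,-0.0008,-35]]' >/dev/null
python3 -m inch '[[1,0,0,0,-7],[1,0,0,0,-14],[1,0,0,0,-21],[1,0,0,-0.0008,-28],[1,0,0,-0.0008,-35]]' |grep -E 'force|pos'
python3 g.py
python3 -m inch '[[1,0,0,0,-7],[1,0,0,0,-14],[1,0,0,0,-21],[1,0,0,-0.0008,-28],[1,0,0,-0.0008,-35]]' >/dev/null
python3 -m inch '[[1,0,0,0,-7],[1,0,0,0,-14],[1,0,0,0,-21],[1,0,0,-0.0008,-28],[1,0,0,-0.0008,-35]]' |grep -E 'force|pos'
python3 -m inch '[[1,0,0,0,-7],[1,0,0,0,-14],[1,0,0,0,-21],[1,0,0,-0.0008,-28],[1,0,0,-0.0008,-35]]' >/dev/null
python3 -m inch '[[1,0,0,0,-7],[1,0,0,0,-14],[1,0,0,0,-21],[1,0,0,-0.0008,-28],[1,0,0,-0.0008,-35]]' |grep -E 'force|pos'
python3 g.py
```

```text
eef_pos: [0.6164, 0.3093, 0.1061]
contact_force: [5.5, -4.8, -1.5]
finger_force: 39.9
t 5.65 pos [0.6164 0.3093 0.1061] psi 110.9 tilt 0.3 q [ 0.32  0.43  1.63 -0.    1.08 -0.04] F [ 5.5 -4.8 -1.5] open 0.275 ff 39.9
eef_pos: [0.6177, 0.3108, 0.1084]
contact_force: [7.1, 0.7, -2.7]
finger_force: 43.3
eef_pos: [0.6174, 0.3115, 0.1098]
contact_force: [6.0, 2.8, -2.7]
finger_force: 43.4
t 7.32 pos [0.6174 0.3115 0.1098] psi -109.1 tilt 0.5 q [ 0.32  0.43  1.62 -0.    1.08 -2.49] F [ 6.   2.8 -2.7] open 0.272 ff 43.4
```

```bash

python3 -m inch '[[0,0,0,0,0],[0,0,0,0,0],[0,0,0,0,0],[0,0,0,0,0]]' |grep open
python3 g.py
python3 -m inch '[[0,0,0,0,7],[0,0,0,0,14],[0,0,0,0,21],[0,0,0,0,28],[0,0,0,0,35]]' >/dev/null
python3 -m inch '[[0,0,0,0,7],[0,0,0,0,14],[0,0,0,0,21],[0,0,0,0,28],[0,0,0,0,35]]' >/dev/null
python3 -m inch '[[0,0,0,0,7],[0,0,0,0,14],[0,0,0,0,21],[0,0,0,0,28],[0,0,0,0,35]]' >/dev/null
python3 -m inch '[[0,0,0,0,7],[0,0,0,0,14],[0,0,0,0,21],[0,0,0,0,28],[0,0,0,0,35]]' >/dev/null
python3 -m inch '[[0,0,0,0,7],[0,0,0,0,14],[0,0,0,0,21],[0,0,0,0,28],[0,0,0,0,35]]' >/dev/null
python3 -m inch '[[0,0,0,0,5],[1,0,0,0,5],[1,0,0,0,5],[1,0,0,0,5],[1,0,0,0,5]]' >/dev/null
python3 -m inch '[[1,0,0,0,0],[1,0,0,0,0],[1,0,0,0,0]]'
python3 g.py
```

```text
opening: 0.83
t 7.65 pos [0.6139 0.3109 0.1087] psi -109.4 tilt 0.1 q [ 0.32  0.43  1.63  0.    1.09 -2.48] F [ 0.2 -1.  -0.3] open 0.83 ff 0.0
time: 10.4
eef_pos: [0.6156, 0.311, 0.1098]
tcp_rot: [0.816, 0.578, 0.001, 0.001]
contact_force: [3.5, -0.2, -0.3]
opening: 0.274
finger_force: 45.4
t 10.4 pos [0.6156 0.311  0.1098] psi 70.6 tilt 0.2 q [ 0.32  0.43  1.63 -0.    1.08  0.66] F [ 3.5 -0.2 -0.3] open 0.274 ff 45.4
```

```bash

python3 -m inch '[[1,0,0,0,-7],[1,0,0,0,-14],[1,0,0,0,-21],[1,0,0,-0.0008,-28],[1,0,0,-0.0008,-35]]' >/dev/null
python3 -m inch '[[1,0,0,0,-7],[1,0,0,0,-14],[1,0,0,0,-21],[1,0,0,-0.0008,-28],[1,0,0,-0.0008,-35]]' |grep -E 'force|pos'
python3 -m inch '[[1,0,0,0,-7],[1,0,0,0,-14],[1,0,0,0,-21],[1,0,0,-0.0008,-28],[1,0,0,-0.0008,-35]]' >/dev/null
python3 -m inch '[[1,0,0,0,-7],[1,0,0,0,-14],[1,0,0,0,-21],[1,0,0,-0.0008,-28],[1,0,0,-0.0008,-35]]' |grep -E 'force|pos'
python3 -m inch '[[1,0,0,0,-7],[1,0,0,0,-14],[1,0,0,0,-21],[1,0,0,-0.0008,-28],[1,0,0,-0.0008,-35]]' >/dev/null
python3 -m inch '[[1,0,0,0,-5],[0,0,0,0,-5],[0,0,0,0,-5],[0,0,0,0,-5],[0,0,0,0,-5]]' |grep open
python3 g.py
python3 -m inch '[[0,0,0,0,7],[0,0,0,0,14],[0,0,0,0,21],[0,0,0,0,28],[0,0,0,0,35]]' >/dev/null
python3 -m inch '[[0,0,0,0,7],[0,0,0,0,14],[0,0,0,0,21],[0,0,0,0,28],[0,0,0,0,35]]' >/dev/null
python3 -m inch '[[0,0,0,0,7],[0,0,0,0,14],[0,0,0,0,21],[0,0,0,0,28],[0,0,0,0,35]]' >/dev/null
python3 -m inch '[[0,0,0,0,7],[0,0,0,0,14],[0,0,0,0,21],[0,0,0,0,28],[0,0,0,0,35]]' >/dev/null
python3 -m inch '[[0,0,0,0,7],[0,0,0,0,14],[0,0,0,0,21],[0,0,0,0,28],[0,0,0,0,35]]' >/dev/null
python3 -m inch '[[0,0,0,0,5],[1,0,0,0,5],[1,0,0,0,5],[1,0,0,0,5],[1,0,0,0,5]]' >/dev/null
python3 -m inch '[[1,0,0,0,0],[1,0,0,0,0],[1,0,0,0,0]]'
python3 g.py
```

```text
eef_pos: [0.6156, 0.3111, 0.1112]
contact_force: [2.9, 1.5, 0.0]
finger_force: 45.5
eef_pos: [0.6159, 0.3108, 0.1129]
contact_force: [3.8, 0.8, -0.3]
finger_force: 45.3
opening: 0.83
t 12.9 pos [0.6138 0.311  0.1127] psi -109.4 tilt 0.1 q [ 0.32  0.42  1.63  0.    1.09 -2.48] F [ 0.  -0.3 -0.3] open 0.83 ff 0.0
time: 15.65
eef_pos: [0.6152, 0.3109, 0.1136]
tcp_rot: [0.816, 0.578, 0.001, 0.001]
contact_force: [3.3, -0.6, -0.6]
opening: 0.273
finger_force: 44.1
t 15.65 pos [0.6152 0.3109 0.1136] psi 70.6 tilt 0.1 q [ 0.32  0.42  1.62 -0.    1.09  0.66] F [ 3.3 -0.6 -0.6] open 0.273 ff 44.1
```

```bash

python3 -m inch '[[1,0,0,0,-7],[1,0,0,0,-14],[1,0,0,0,-21],[1,0,0,-0.0008,-28],[1,0,0,-0.0008,-35]]' >/dev/null
python3 -m inch '[[1,0,0,0,-7],[1,0,0,0,-14],[1,0,0,0,-21],[1,0,0,-0.0008,-28],[1,0,0,-0.0008,-35]]' |grep -E 'force|pos'
python3 -m inch '[[1,0,0,0,-7],[1,0,0,0,-14],[1,0,0,0,-21],[1,0,0,-0.0008,-28],[1,0,0,-0.0008,-35]]' >/dev/null
python3 -m inch '[[1,0,0,0,-7],[1,0,0,0,-14],[1,0,0,0,-21],[1,0,0,-0.0008,-28],[1,0,0,-0.0008,-35]]' |grep -E 'force|pos'
python3 -m inch '[[1,0,0,0,-7],[1,0,0,0,-14],[1,0,0,0,-21],[1,0,0,-0.0008,-28],[1,0,0,-0.0008,-35]]' >/dev/null
python3 -m inch '[[1,0,0,0,-5],[0,0,0,0,-5],[0,0,0,0,-5],[0,0,0,0,-5],[0,0,0,0,-5]]' |grep open
python3 g.py
python3 -m inch '[[0,0,0,0,7],[0,0,0,0,14],[0,0,0,0,21],[0,0,0,0,28],[0,0,0,0,35]]' >/dev/null
python3 -m inch '[[0,0,0,0,7],[0,0,0,0,14],[0,0,0,0,21],[0,0,0,0,28],[0,0,0,0,35]]' >/dev/null
python3 -m inch '[[0,0,0,0,7],[0,0,0,0,14],[0,0,0,0,21],[0,0,0,0,28],[0,0,0,0,35]]' >/dev/null
python3 -m inch '[[0,0,0,0,7],[0,0,0,0,14],[0,0,0,0,21],[0,0,0,0,28],[0,0,0,0,35]]' >/dev/null
python3 -m inch '[[0,0,0,0,7],[0,0,0,0,14],[0,0,0,0,21],[0,0,0,0,28],[0,0,0,0,35]]' >/dev/null
python3 -m inch '[[0,0,0,0,5],[1,0,0,0,5],[1,0,0,0,5],[1,0,0,0,5],[1,0,0,0,5]]' >/dev/null
python3 -m inch '[[1,0,0,0,0],[1,0,0,0,0],[1,0,0,0,0]]'
python3 g.py
```

```text
eef_pos: [0.6158, 0.3109, 0.1152]
contact_force: [2.7, 0.8, -0.4]
finger_force: 43.6
eef_pos: [0.6162, 0.311, 0.1168]
contact_force: [3.8, -0.2, -0.6]
finger_force: 43.7
opening: 0.831
t 18.15 pos [0.6139 0.311  0.1169] psi -109.4 tilt 0.1 q [ 0.32  0.42  1.62  0.    1.1  -2.48] F [ 0.6  0.3 -0.8] open 0.831 ff 0.0
time: 20.9
eef_pos: [0.6152, 0.3109, 0.1175]
tcp_rot: [0.816, 0.578, 0.001, 0.001]
contact_force: [1.9, 0.2, -0.3]
opening: 0.28
finger_force: 41.8
t 20.9 pos [0.6152 0.3109 0.1175] psi 70.7 tilt 0.1 q [ 0.32  0.42  1.62 -0.    1.1   0.66] F [ 1.9  0.2 -0.3] open 0.28 ff 41.8
```

```bash

python3 -m inch '[[1,0,0,0,-7],[1,0,0,0,-14],[1,0,0,0,-21],[1,0,0,-0.0008,-28],[1,0,0,-0.0008,-35]]' 60 >/dev/null
python3 -m inch '[[1,0,0,0,-7],[1,0,0,0,-14],[1,0,0,0,-21],[1,0,0,-0.0008,-28],[1,0,0,-0.0008,-35]]' |grep -E 'force|pos'
python3 -m inch '[[1,0,0,0,-7],[1,0,0,0,-14],[1,0,0,0,-21],[1,0,0,-0.0008,-28],[1,0,0,-0.0008,-35]]' >/dev/null
python3 -m inch '[[1,0,0,0,-7],[1,0,0,0,-14],[1,0,0,0,-21],[1,0,0,-0.0008,-28],[1,0,0,-0.0008,-35]]' |grep -E 'force|pos'
python3 -m inch '[[1,0,0,0,-7],[1,0,0,0,-14],[1,0,0,0,-21],[1,0,0,-0.0008,-25],[1,0,0,-0.0008,-25]]' |grep -E 'force|pos'
python3 -m inch '[[1,0,0,-0.002,0],[1,0,0,-0.004,0],[1,0,0,-0.006,0]]'
python3 g.py
```

```text
eef_pos: [0.6157, 0.3111, 0.1192]
contact_force: [3.8, 0.6, -1.0]
finger_force: 61.4
eef_pos: [0.616, 0.3109, 0.1209]
contact_force: [3.9, 0.6, -1.9]
finger_force: 61.2
eef_pos: [0.6156, 0.311, 0.1214]
contact_force: [4.3, 2.0, -2.6]
finger_force: 61.3
time: 23.23
eef_pos: [0.6153, 0.3106, 0.1256]
tcp_rot: [-0.466, 0.885, -0.001, 0.001]
contact_force: [7.9, -0.6, -6.3]
opening: 0.269
finger_force: 60.5
t 23.23 pos [0.6153 0.3106 0.1256] psi -124.5 tilt 0.1 q [ 0.32  0.41  1.62 -0.    1.11 -2.22] F [ 7.9 -0.6 -6.3] open 0.269 ff 60.5
```

```bash

python3 -m inch '[[1,0,0,-0.003,0],[1,0,0,-0.006,0],[1,0,0,-0.009,0],[1,0,0,-0.009,0]]'
python3 -m inch '[[1,0,0,-0.01,0],[1,0,0,-0.02,0],[1,0,0,-0.03,0],[1,0,0,-0.04,0],[1,0,0,-0.04,0]]'
python3 g.py .4145 .265 .18 32
python3 - <<'E'
from m import *
for n in("top","side"):
    p=cam(n);C=cloud(p); save(p,n+"3.png",(130,140,330,340) if n=="side" else (100,120,400,320),2)
    print(n,*pca(blob(C,(.615,.31),.09,.1,.165)))
E
```

```text
time: 23.57
eef_pos: [0.6133, 0.3109, 0.1356]
tcp_rot: [-0.466, 0.885, 0.001, -0.002]
contact_force: [-0.3, -0.6, -2.5]
opening: 0.271
finger_force: 61.1
time: 23.98
eef_pos: [0.6161, 0.3117, 0.1806]
tcp_rot: [-0.467, 0.884, -0.0, 0.003]
contact_force: [0.1, -0.7, -2.3]
opening: 0.273
finger_force: 61.2
t 23.98 pos [0.6161 0.3117 0.1806] psi -124.4 tilt 0.4 q [ 0.32  0.36  1.58  0.    1.2  -2.22] F [ 0.1 -0.7 -2.3] open 0.273 ff 61.2
tool shift [ 0.1523  0.14   -0.0007] n 0.207
turn -156.4
top rect c [0.5999 0.2784] wh (75, 145) mean [0.5886 0.2597] ang 153.8 n 291 z [0.1412 0.1526 0.1636]
side rect c [0.5919 0.341 ] wh (146, 82) mean [0.5774 0.3566] ang 40.6 n 1309 z [0.1373 0.1501 0.1635]
```

View pics/side3.png

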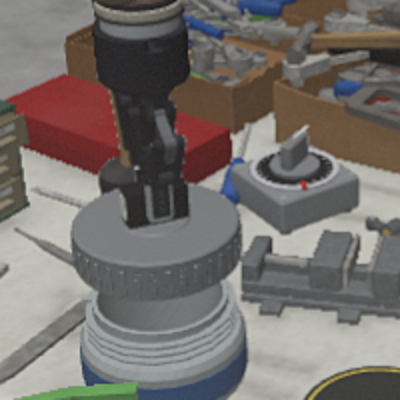

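The crop shows the lid hanging level above the threaded neck at (155,245), clear of it. Now I'll carry it to the mat.

```bash

python3 -m inch '[[1,0.0305,0.0278,0,0],[1,0.061,0.0556,0,0],[1,0.0915,0.0834,0,0],[1,0.122,0.111,0,0],[1,0.153,0.139,0,0]]' 
python3 -m inch '[[1,0,0,0.03,0],[1,0,0,0.06,0],[1,0,0,0.09,0],[1,0,0,0.11,0],[1,0,0,0.11,0]]'
python3 g.py .415 .264 .046
python3 - <<'E'
from m import *
for n in("top","side"):
    p=cam(n);C=cloud(p); save(p,n+"4.png",(150,180,450,380),2)
    print(n,*pca(blob(C,(.415,.264),.09,.03,.075)))
E
```

```text
time: 24.5
eef_pos: [0.4111, 0.2624, 0.1751]
tcp_rot: [-0.466, 0.885, 0.0, -0.001]
contact_force: [0.4, -0.3, -2.2]
opening: 0.269
finger_force: 61.1
time: 24.92
eef_pos: [0.409, 0.2614, 0.0611]
tcp_rot: [-0.467, 0.884, 0.001, -0.005]
contact_force: [-0.8, -0.8, -3.3]
opening: 0.268
finger_force: 60.9
t 24.92 pos [0.409  0.2614 0.0611] psi -124.4 tilt 0.6 q [ 0.36  0.09  2.15 -0.    0.91 -2.18] F [-0.8 -0.8 -3.3] open 0.268 ff 60.9
tool shift [-0.0057 -0.0036  0.0151] n 0.016
top rect c [0.4148 0.2326] wh (146, 91) mean [0.4092 0.2272] ang 9.3 n 1581 z [0.0479 0.0518 0.0557]
side rect c [0.4073 0.2681] wh (148, 140) mean [0.3967 0.2862] ang 26.2 n 3592 z [0.0393 0.0538 0.0618]
```

View pics/side4.png

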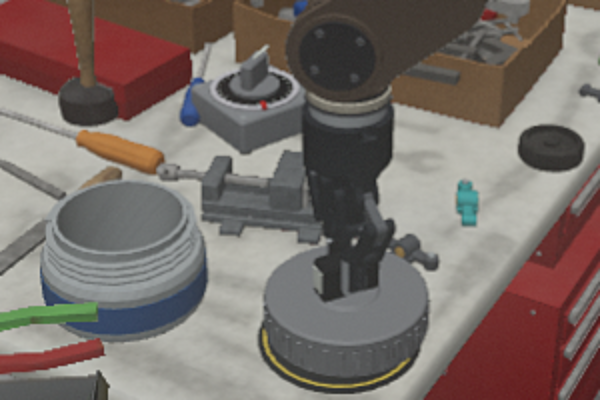

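The crop shows the lid level just above the mat at (345,310), and the open bath at (125,250). Next: lower it and release.

```bash

python3 -m inch '[[1,-0.005,-0.003,0.004,0],[1,-0.005,-0.003,0.008,0],[1,-0.005,-0.003,0.011,0],[1,-0.005,-0.003,0.014,0],[1,-0.005,-0.003,0.015,0]]' 
python3 -m inch '[[1,0,0,0.001,0],[0,0,0,0.001,0],[0,0,0,0.001,0],[0,0,0,0.001,0],[0,0,0,0.001,0]]'
python3 -m inch '[[0,0,0,-0.02,0],[0,0,0,-0.06,0],[0,0,0,-0.1,0],[0,0,0,-0.14,0],[0,0,0,-0.17,0]]'
python3 g.py .4203 .12 .15 80
python3 - <<'E'
from m import *
for n in("top","side"):
    p=cam(n);C=cloud(p); I=p["pixels"].astype(int); save(p,n+"5.png")
    print(n,"lid",*pca(blob(C,(.415,.264),.09,.045,.055)))
    print(n,"bar",*pca(blob(C,(.415,.264),.06,.063,.08)))
    dark=(I.max(-1)<130)
    print("Rb",*pca(blob(C,(.42,.118),.05,.004,.05,dark)))
    print("Ra",*pca(blob(C,(.556,-.016),.06,.006,.05)))
    print("Rc",*pca(blob(C,(.353,-.291),.06,.006,.05)))
E
```

```text
time: 25.43
eef_pos: [0.4187, 0.2656, 0.051]
tcp_rot: [-0.467, 0.884, 0.0, -0.0]
contact_force: [0.0, 0.5, -3.1]
opening: 0.27
finger_force: 61.1
time: 25.85
eef_pos: [0.4193, 0.2658, 0.0508]
tcp_rot: [-0.467, 0.884, -0.0, 0.001]
contact_force: [0.8, 0.4, 0.1]
opening: 0.827
finger_force: 0.0
time: 26.27
eef_pos: [0.4196, 0.266, 0.2244]
tcp_rot: [-0.467, 0.884, -0.0, 0.002]
contact_force: [1.2, 0.8, 0.3]
opening: 1.003
finger_force: 0.0
t 26.27 pos [0.4196 0.266  0.2244] psi -124.4 tilt 0.3 q [ 0.36 -0.11  2.02  0.    1.23 -2.18] F [1.2 0.8 0.3] open 1.003 ff 0.0
tool shift [ 0.1204 -0.0827  0.0741] n 0.164
turn 155.6
top lid rect c [0.4237 0.2544] wh (54, 16) mean [0.4213 0.2532] ang 46.2 n 27 z [0.0461 0.05   0.0544]
top bar rect c [0.4169 0.2645] wh (57, 25) mean [0.4172 0.2629] ang 56.6 n 288 z [0.0701 0.0744 0.0775]
Rb rect c [0.4264 0.117 ] wh (22, 84) mean [0.4228 0.1179] ang 171.3 n 217 z [0.0082 0.0119 0.021 ]
Ra rect c [ 0.5571 -0.0161] wh (75, 26) mean [ 0.5565 -0.0166] ang 170.3 n 217 z [0.0085 0.0126 0.0209]
Rc rect c [ 0.3543 -0.2926] wh (70, 48) mean [ 0.3539 -0.2923] ang 0.6 n 257 z [0.0079 0.0131 0.0211]
side lid rect c [0.4119 0.2748] wh (59, 19) mean [0.4113 0.2761] ang 49.3 n 153 z [0.0461 0.05   0.0548]
side bar rect c [0.4164 0.269 ] wh (59, 27) mean [0.4148 0.272 ] ang 54.2 n 407 z [0.066  0.0736 0.0764]
Rb rect c [0.4253 0.1216] wh (24, 87) mean [0.4193 0.125 ] ang 170.7 n 263 z [0.0058 0.0104 0.0186]
Ra rect c [ 0.5559 -0.0118] wh (24, 75) mean [ 0.5554 -0.0117] ang 171.4 n 156 z [0.008  0.012  0.0193]
Rc rect c [ 0.3535 -0.2904] wh (71, 30) mean [ 0.353  -0.2875] ang 179.9 n 149 z [0.0071 0.0106 0.0185]
```

View pics/top5.png

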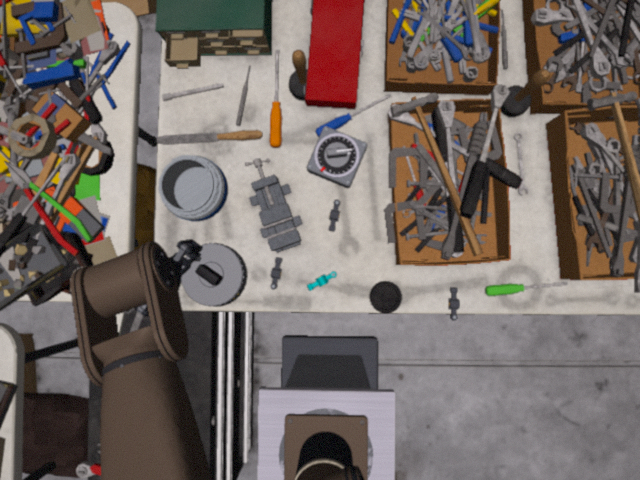

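The picture shows the lid lying on the mat at (215,274), and the open bath at (193,187). The rockers are unmoved at (277,272), (334,214) and (454,303). Now to fetch the rocker near the vice.

```bash

python3 -m inch '[[0.4,0.024,-0.0165,0.015,7],[0.4,0.048,-0.033,0.03,14],[0.4,0.072,-0.05,0.045,21],[0.4,0.096,-0.066,0.06,28],[0.4,0.1205,-0.0827,0.074,35]]' >/dev/null
python3 -m inch '[[0.4,0,0,0,7],[0.4,0,0,0,14],[0.4,0,0,0,21],[0.4,0,0,0,28],[0.4,0,0,0,29.5]]' 
python3 g.py .422 .119 .06 171
python3 - <<'E'
from m import *
p=cam("side");C=cloud(p);print("vice near",pca(blob(C,(.49,.11),.05,.02,.12)))
I=p["pixels"].astype(int); 
print("Rb",*pca(blob(C,(.42,.118),.05,.004,.05,I.max(-1)<130)))
E
```

```text
time: 27.2
eef_pos: [0.4185, 0.1192, 0.1453]
tcp_rot: [0.08, 0.997, -0.0, -0.001]
contact_force: [-0.0, -0.1, 0.4]
opening: 0.603
finger_force: 0.0
t 27.2 pos [0.4185 0.1192 0.1453] psi 170.8 tilt 0.1 q [ 0.04 -0.17  2.22  0.    1.09 -1.37] F [-0.  -0.1  0.4] open 0.603 ff 0.0
tool shift [-0.0036  0.0003  0.0853] n 0.085
turn -0.2
vice near ('rect c', array([0.5087, 0.1062]), 'wh', (67, 74), 'mean', array([0.5   , 0.1153]), 'ang', np.float64(90.8), 'n', 839, 'z', array([0.024 , 0.0521, 0.0603]))
Rb rect c [0.4256 0.1217] wh (24, 87) mean [0.4191 0.1249] ang 170.4 n 249 z [0.0061 0.0105 0.0195]
```

```bash

python3 -m inch '[[0.4,-0.002,0,0.04,0],[0.4,-0.002,0,0.08,0],[0.4,-0.002,0,0.115,0],[0.4,-0.002,0,0.14,0],[0.4,-0.002,0,0.14,0]]'
python3 -m inch '[[1,0,0,0.001,0],[1,0,0,0.001,0],[1,0,0,0.001,0],[1,0,0,0.001,0],[1,0,0,0.001,0]]' 60
python3 -m inch '[[1,0,0,-0.04,0],[1,0,0,-0.08,0],[1,0,0,-0.12,0],[1,0,0,-0.15,0],[1,0,0,-0.15,0]]' 
python3 g.py .615 .311 .15
python3 - <<'E'
from m import *
p=cam("side");save(p,"s6.png",(230,180,480,380),2)
E
```

```text
time: 27.67
eef_pos: [0.4153, 0.1188, 0.0006]
tcp_rot: [0.077, 0.997, -0.001, -0.006]
contact_force: [-0.2, 0.1, -1.3]
opening: 0.604
finger_force: 0.0
time: 28.08
eef_pos: [0.4227, 0.1193, 0.0071]
tcp_rot: [0.077, 0.997, 0.0, 0.002]
contact_force: [0.1, -0.3, 4.7]
opening: 0.238
finger_force: 61.8
time: 28.5
eef_pos: [0.4258, 0.1195, 0.1635]
tcp_rot: [0.077, 0.997, 0.001, 0.008]
contact_force: [0.2, -0.2, 0.4]
opening: 0.243
finger_force: 61.2
t 28.5 pos [0.4258 0.1195 0.1635] psi 171.1 tilt 0.9 q [ 0.04 -0.19  2.2   0.    1.11 -1.37] F [ 0.2 -0.2  0.4] open 0.243 ff 61.2
tool shift [-0.1572  0.2183  0.0168] n 0.27
```

View pics/s6.png

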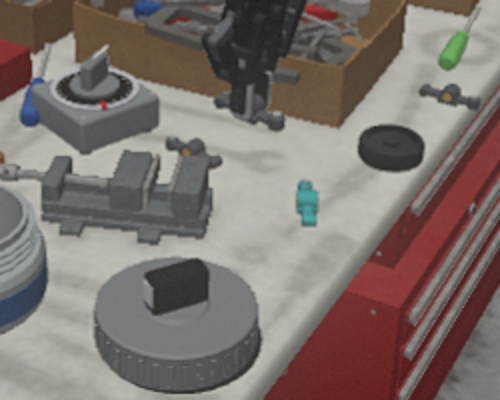

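The crop shows the rocker held between the fingers at (248,112), level. The others are at (200,150) and (450,95). Into the bath with it.

```bash

python3 -m inch '[[1,-0.023,0.032,0,0],[1,-0.046,0.064,0,0],[1,-0.069,0.096,0,0],[1,-0.092,0.128,0,0],[1,-0.115,0.16,0,0]]' >/dev/null
python3 -m inch '[[1,-0.022,0.03,0,0],[1,-0.042,0.058,0,0],[1,-0.042,0.058,0,0],[1,-0.042,0.058,0,0]]' 
python3 g.py .615 .311 .055
```

```text
time: 29.3
eef_pos: [0.609, 0.3109, 0.1518]
tcp_rot: [0.077, 0.997, -0.001, -0.002]
contact_force: [-0.9, -0.2, -1.7]
opening: 0.233
finger_force: 61.2
t 29.3 pos [0.609  0.3109 0.1518] psi 171.2 tilt 0.3 q [ 0.32  0.38  1.61 -0.    1.16 -1.09] F [-0.9 -0.2 -1.7] open 0.233 ff 61.2
tool shift [-0.0063  0.0012  0.0968] n 0.097
```

```bash

python3 -m inch '[[1,-0.004,0.001,0.03,0],[1,-0.005,0.001,0.06,0],[1,-0.005,0.001,0.085,0],[1,-0.005,0.001,0.097,0],[1,-0.005,0.001,0.097,0]]'
python3 -m inch '[[0.5,0,0,0,0],[0.5,0,0,0,0],[0.5,0,0,0,0]]'
python3 -m inch '[[0.5,0,0,-0.04,0],[0.5,0,0,-0.08,0],[0.5,0,0,-0.1,0],[0.5,0,0,-0.1,0]]'
python3 g.py .557 -.016 .15 171
python3 - <<'E'
from m import *
for n in("top","side"):
    p=cam(n);C=cloud(p)
    print("Ra",*pca(blob(C,(.556,-.016),.06,.006,.05)))
    print("Rc",*pca(blob(C,(.353,-.291),.06,.006,.05)))
    if n=="top": save(p,"t7.png",(150,140,350,320),2)
E
```

```text
time: 29.72
eef_pos: [0.6108, 0.3086, 0.0531]
tcp_rot: [0.078, 0.997, -0.002, -0.005]
contact_force: [-0.5, 0.0, -1.1]
opening: 0.241
finger_force: 61.2
time: 29.97
eef_pos: [0.6165, 0.311, 0.0613]
tcp_rot: [0.077, 0.997, 0.001, 0.002]
contact_force: [0.6, -0.4, 0.2]
opening: 0.496
finger_force: 0.0
time: 30.3
eef_pos: [0.6195, 0.3123, 0.1691]
tcp_rot: [0.077, 0.997, 0.003, 0.008]
contact_force: [1.5, -0.1, 2.0]
opening: 0.499
finger_force: 0.0
t 30.3 pos [0.6195 0.3123 0.1691] psi 171.1 tilt 1.0 q [ 0.32  0.37  1.59  0.    1.17 -1.1 ] F [ 1.5 -0.1  2. ] open 0.499 ff 0.0
tool shift [ 0.0115 -0.3341  0.0163] n 0.335
turn 0.1
Ra rect c [ 0.5563 -0.0172] wh (61, 55) mean [ 0.5567 -0.0169] ang 170.4 n 221 z [0.0082 0.0127 0.0209]
Rc rect c [ 0.3528 -0.2927] wh (23, 74) mean [ 0.354  -0.2925] ang 179.6 n 249 z [0.0083 0.0131 0.0209]
Ra rect c [ 0.555  -0.0123] wh (25, 75) mean [ 0.5555 -0.0116] ang 173.1 n 163 z [0.0078 0.0112 0.0198]
Rc rect c [ 0.353  -0.2898] wh (28, 75) mean [ 0.3518 -0.2876] ang 179.4 n 147 z [0.0072 0.0108 0.0191]
```

View pics/t7.png

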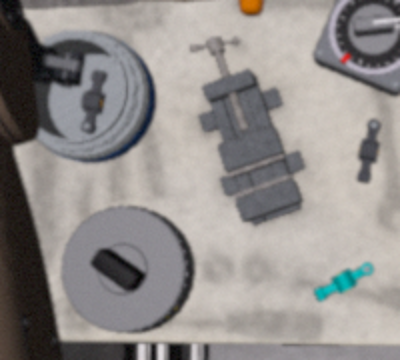

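The crop shows one rocker in the bath at (95,100) and the lid in place. Next rocker.

```bash

python3 -m inch '[[0.4,0.002,-0.039,0,0],[0.4,0.004,-0.078,0,0],[0.4,0.006,-0.117,0,0],[0.4,0.008,-0.156,0,0],[0.4,0.01,-0.195,0,0]]' >/dev/null
python3 -m inch '[[0.4,0,-0.037,0,0],[0.4,0,-0.074,0,0],[0.4,0,-0.111,0,0],[0.4,0,-0.139,0,0],[0.4,0,-0.139,0,0]]' 
python3 -m inch '[[0.4,0,0,0.03,0],[0.4,0,0,0.06,0],[0.4,0,0,0.07,0],[0.4,0,0,0.07,0]]' >/dev/null
python3 g.py .557 -.0155 .003 171.5
```

```text
time: 31.23
eef_pos: [0.5518, -0.022, 0.1566]
tcp_rot: [0.08, 0.997, -0.001, -0.001]
contact_force: [1.8, -0.1, 0.4]
opening: 0.602
finger_force: 0.0
t 31.57 pos [ 0.5499 -0.0167  0.0836] psi 171.1 tilt 0.5 q [-0.21  0.19  1.98  0.    0.98 -1.63] F [-0.  -0.2 -0.4] open 0.6 ff 0.0
tool shift [-0.0076  0.0022  0.0806] n 0.081
turn -0.4
```

```bash

python3 -m inch '[[0.4,-0.003,0.001,0.03,0],[0.4,-0.003,0.001,0.055,0],[0.4,-0.003,0.001,0.07,0],[0.4,-0.003,0.001,0.077,0],[0.4,-0.003,0.001,0.077,0]]' >/dev/null
python3 g.py .557 -.0155 .003 171.5
python3 -m inch '[[1,0,0,0,0],[1,0,0,0,0],[1,0,0,0,0],[1,0,0,0,0],[1,0,0,0,0]]' 60
python3 -m inch '[[1,0,0,-0.04,0],[1,0,0,-0.08,0],[1,0,0,-0.12,0],[1,0,0,-0.15,0],[1,0,0,-0.15,0]]' 
python3 g.py .615 .311 .15
```

```text
t 31.98 pos [ 0.557  -0.0173  0.0168] psi 171.2 tilt 0.3 q [-0.21  0.31  1.99 -0.    0.85 -1.63] F [-16.1   3.5  28.6] open 0.6 ff 14.4
tool shift [0.0002 0.0018 0.0138] n 0.014
turn -0.3
time: 32.4
eef_pos: [0.5641, -0.0178, 0.0203]
tcp_rot: [0.078, 0.997, 0.0, 0.008]
contact_force: [-4.0, 2.4, 27.4]
opening: -0.003
finger_force: 13.5
time: 32.82
eef_pos: [0.562, -0.0178, 0.1717]
tcp_rot: [0.077, 0.997, -0.001, 0.009]
contact_force: [1.0, 0.7, 0.7]
opening: -0.003
finger_force: 0.0
t 32.82 pos [ 0.562  -0.0178  0.1717] psi 171.2 tilt 1.0 q [-0.21  0.09  1.92  0.    1.12 -1.63] F [1.  0.7 0.7] open -0.003 ff 0.0
tool shift [-0.0017  0.333   0.0214] n 0.334
```

```bash

python3 -m inch '[[0.3,0.05,0.035,-0.02,0],[0.3,0.02,0.07,-0.02,0],[0.3,0.02,0.11,-0.02,0],[0.3,0.02,0.11,-0.02,0]]' |grep pos
python3 - <<'E'
from m import *
for n in("top","side"):
    p=cam(n);C=cloud(p)
    print("Ra",*pca(blob(C,(.55,-.016),.075,.006,.045)))
    save(p,n+"8.png",(250,130,430,320) if n=="top" else (200,150,450,330),2)
E
```

```text
eef_pos: [0.5543, 0.0996, 0.1831]
Ra rect c [ 0.558 -0.03 ] wh (26, 107) mean [ 0.5746 -0.0311] ang 167.0 n 224 z [0.0078 0.0123 0.0211]
Ra rect c [ 0.5792 -0.029 ] wh (26, 86) mean [ 0.5771 -0.0267] ang 166.8 n 182 z [0.0077 0.0114 0.0205]
```

View pics/top8.png

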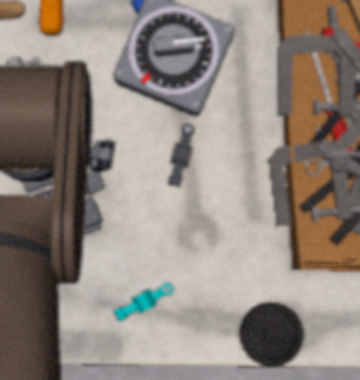

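The crop shows that the rocker was knocked to (181,155), which is full-image (340,207), nearer the timer case. I'll re-measure and retry.

```bash

python3 - <<'E'
from m import *
for n in("top","side"):
    p=cam(n);C=cloud(p)
    print("Ra",*pca(blob(C,(.577,-.029),.045,.006,.045)))
    print("boss",*pca(blob(C,(.577,-.029),.045,.0165,.045)))
E
python3 g.py .577 -.029 .10 167
```

```text
Ra rect c [ 0.5776 -0.03  ] wh (70, 52) mean [ 0.5756 -0.0309] ang 166.3 n 220 z [0.008  0.0123 0.0207]
boss rect c [ 0.586  -0.0361] wh (22, 40) mean [ 0.5769 -0.0319] ang 67.6 n 52 z [0.0172 0.0193 0.0226]
Ra rect c [ 0.579  -0.0302] wh (28, 85) mean [ 0.5754 -0.0267] ang 166.7 n 186 z [0.0073 0.0111 0.0203]
boss rect c [ 0.5947 -0.0342] wh (24, 52) mean [ 0.5867 -0.0303] ang 169.2 n 35 z [0.0172 0.0189 0.0344]
t 33.35 pos [0.5537 0.0943 0.1813] psi 171.2 tilt 0.0 q [-0.01  0.09  1.9  -0.    1.15 -1.43] F [-0.2 -1.   0.1] open 0.7 ff 0.0
tool shift [-0.0419 -0.1182  0.0814] n 0.15
turn 4.2
```

```bash

python3 -m inch '[[0.3,-0.012,-0.035,0,4],[0.3,-0.024,-0.07,0.02,4],[0.3,-0.041,-0.105,0.05,4.3],[0.3,-0.041,-0.119,0.08,4.3],[0.3,-0.041,-0.119,0.08,4.3]]' >/dev/null
python3 -m inch '[[0.3,0,0,0.01,0],[0.3,0,0,0.02,0],[0.3,0,0,0.02,0],[0.3,0,0,0.02,0]]' 
python3 g.py .576 -.03 .004 166.7
python3 - <<'E'
from m import *
p=cam("side");save(p,"s9.png",(220,150,360,270),4)
E
```

```text
time: 34.1
eef_pos: [0.5761, -0.0289, 0.0816]
tcp_rot: [0.114, 0.993, 0.0, 0.0]
contact_force: [1.7, 0.3, -0.3]
opening: 0.698
finger_force: 0.0
t 34.1 pos [ 0.5761 -0.0289  0.0816] psi 166.9 tilt 0.0 q [-0.23  0.24  1.93  0.    0.97 -1.57] F [ 1.7  0.3 -0.3] open 0.698 ff 0.0
tool shift [-0.0002 -0.0011  0.0776] n 0.078
turn 0.2
```

View pics/s9.png

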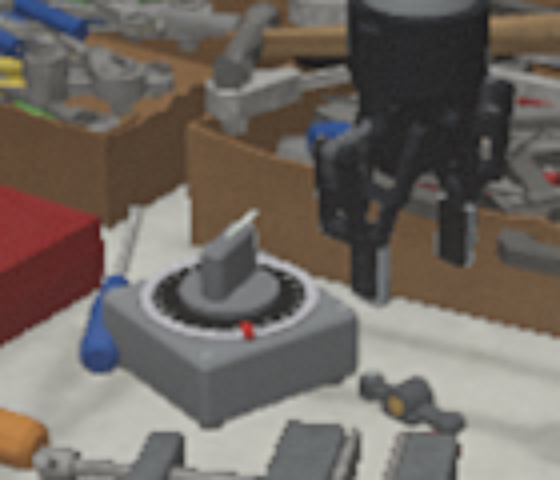

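The crop shows the open fingers above the rocker boss at (410,395), clear of the case. Going down.

```bash

python3 -m inch '[[0.3,0,-0.001,0.025,0],[0.3,0,-0.001,0.05,0],[0.3,0,-0.001,0.065,0],[0.3,0,-0.001,0.076,0],[0.3,0,-0.001,0.076,0]]'
python3 -m inch '[[1,0,0,0,0],[1,0,0,0,0],[1,0,0,0,0],[1,0,0,0,0],[1,0,0,0,0]]' 60
python3 -m inch '[[1,0,0,-0.04,0],[1,0,0,-0.08,0],[1,0,0,-0.12,0],[1,0,0,-0.15,0],[1,0,0,-0.15,0]]' 
python3 g.py .612 .311 .15
```

```text
time: 34.57
eef_pos: [0.5745, -0.0296, 0.0036]
tcp_rot: [0.114, 0.993, 0.0, -0.001]
contact_force: [-1.0, -0.6, -0.6]
opening: 0.696
finger_force: 0.0
time: 34.98
eef_pos: [0.5773, -0.0308, 0.0071]
tcp_rot: [0.115, 0.993, -0.0, 0.002]
contact_force: [-1.5, 1.0, 6.5]
opening: 0.237
finger_force: 62.8
time: 35.4
eef_pos: [0.5802, -0.0315, 0.1639]
tcp_rot: [0.115, 0.993, -0.001, 0.008]
contact_force: [1.5, -0.6, -0.1]
opening: 0.238
finger_force: 62.1
t 35.4 pos [ 0.5802 -0.0315  0.1639] psi 166.8 tilt 0.9 q [-0.23  0.14  1.88  0.    1.11 -1.57] F [ 1.5 -0.6 -0.1] open 0.238 ff 62.1
tool shift [0.0472 0.3407 0.0132] n 0.344
```

```bash

python3 -m inch '[[1,0.005,0.039,0,0],[1,0.01,0.078,0,0],[1,0.015,0.117,0,0],[1,0.02,0.156,0,0],[1,0.024,0.195,0,0]]' |grep open
python3 -m inch '[[1,0.005,0.039,0,0],[1,0.01,0.078,0,0],[1,0.015,0.117,0,0],[1,0.0165,0.146,0,0],[1,0.0165,0.146,0,0]]' |grep open
python3 -m inch '[[1,0,0,0.01,0],[1,0,0,0.02,0],[1,0,0,0.02,0]]' 
python3 g.py .615 .311 .06
```

```text
opening: 0.24
opening: 0.238
time: 36.48
eef_pos: [0.6117, 0.3087, 0.1305]
tcp_rot: [0.115, 0.993, -0.002, -0.003]
contact_force: [-0.0, 0.5, -2.1]
opening: 0.241
finger_force: 62.0
t 36.48 pos [0.6117 0.3087 0.1305] psi 166.8 tilt 0.4 q [ 0.32  0.4   1.62 -0.    1.13 -1.02] F [-0.   0.5 -2.1] open 0.241 ff 62.0
tool shift [-0.0031  0.0033  0.0704] n 0.071
```

```bash

python3 -m inch '[[1,-0.001,0.001,0.03,0],[1,-0.001,0.001,0.055,0],[1,-0.001,0.001,0.066,0],[1,-0.001,0.001,0.066,0]]' |grep -E 'pos|force'
python3 -m inch '[[0.5,0,0,0,0],[0.5,0,0,0,0],[0.5,0,0,0,0]]' | grep open
python3 -m inch '[[0.5,0,0,-0.04,0],[0.5,0,0,-0.08,0],[0.5,0,0,-0.12,0],[0.5,0,0,-0.16,0],[0.5,0,0,-0.2,0]]' >/dev/null
python3 -m inch '[[0.3,0,0,-0.03,-3],[0.3,0,0,-0.03,-6],[0.3,0,0,-0.03,-9],[0.3,0,0,-0.03,-12.8],[0.3,0,0,-0.03,-12.8]]' >/dev/null
python3 g.py .3535 -.291 .29 179.6
python3 - <<'E'
from m import *
for n in("top","side"):
    p=cam(n);C=cloud(p)
    print("Rc",*pca(blob(C,(.353,-.291),.06,.006,.05)))
    print("in bath",*pca(blob(C,(.615,.311),.045,.0,.09)))
E
```

```text
eef_pos: [0.6121, 0.3091, 0.0641]
contact_force: [0.8, -0.2, -1.2]
finger_force: 62.0
opening: 0.505
t 37.9 pos [0.6154 0.3117 0.3018] psi 179.7 tilt 0.2 q [ 0.32  0.28  1.46 -0.    1.4  -1.24] F [0.2 1.5 0.1] open 0.701 ff 0.0
tool shift [ 0.2588 -0.6041  0.0101] n 0.657
turn 0.1
Rc rect c [ 0.3527 -0.2925] wh (23, 74) mean [ 0.3536 -0.2923] ang 179.5 n 258 z [0.0081 0.013  0.0215]
in bath rect c [0.6177 0.3179] wh (73, 89) mean [0.6166 0.3133] ang 149.9 n 899 z [0.0068 0.0108 0.0488]
Rc rect c [ 0.3533 -0.288 ] wh (27, 74) mean [ 0.3521 -0.2877] ang 178.8 n 146 z [0.0073 0.0108 0.0189]
in bath rect c [0.6301 0.3067] wh (15, 42) mean [0.637  0.3058] ang 0.6 n 56 z [0.0408 0.0433 0.051 ]
```

```bash

python3 -m inch '[[0.3,0.0162,-0.0378,0,0],[0.3,0.0324,-0.0756,0,0],[0.3,0.0486,-0.1134,0,0],[0.3,0.0648,-0.1512,0,0],[0.3,0.081,-0.189,0,0]]' >/dev/null
python3 -m inch '[[0.3,0.0162,-0.0378,0,0],[0.3,0.0324,-0.0756,0,0],[0.3,0.0486,-0.1134,0,0],[0.3,0.0648,-0.1512,0,0],[0.3,0.081,-0.189,0,0]]' |grep pos
python3 -m inch '[[0.3,0.0162,-0.0378,0,0],[0.3,0.0324,-0.0756,0,0],[0.3,0.0486,-0.1134,0,0],[0.3,0.0648,-0.1512,0,0],[0.3,0.081,-0.189,0,0]]' |grep pos
python3 -m inch '[[0.3,0.016,-0.0375,0,0],[0.3,0.016,-0.0375,0.01,0],[0.3,0.016,-0.0375,0.01,0],[0.3,0.016,-0.0375,0.01,0]]' |grep pos
python3 g.py .3532 -.2915 .09 179.5
```

```text
eef_pos: [0.4496, -0.0668, 0.2999]
eef_pos: [0.3673, -0.2556, 0.3001]
eef_pos: [0.3519, -0.2909, 0.2887]
t 39.58 pos [ 0.3519 -0.2909  0.2887] psi 179.5 tilt 0.1 q [-0.91 -0.26  2.02  0.    1.38 -2.48] F [0.1 0.6 0.4] open 0.703 ff 0.0
tool shift [-0.0014 -0.0009  0.1987] n 0.199
turn 0.0
```

```bash

python3 -m inch '[[0.3,-0.001,-0.001,0.04,0],[0.3,-0.001,-0.001,0.08,0],[0.3,-0.001,-0.001,0.12,0],[0.3,-0.001,-0.001,0.16,0],[0.3,-0.001,-0.001,0.2,0]]' >/dev/null
python3 -m inch '[[0.3,0,0,0.03,0],[0.3,0,0,0.055,0],[0.3,0,0,0.075,0],[0.3,0,0,0.085,0],[0.3,0,0,0.085,0]]'
python3 g.py .3532 -.2915 .003 179.5
python3 -m inch '[[1,0,0,0,0],[1,0,0,0,0],[1,0,0,0,0],[1,0,0,0,0],[1,0,0,0,0]]' 60
python3 -m inch '[[1,0,0,-0.04,0],[1,0,0,-0.08,0],[1,0,0,-0.12,0],[1,0,0,-0.16,0],[1,0,0,-0.2,0]]' |grep open
python3 -m inch '[[1,0,0,-0.04,0],[1,0,0,-0.08,0],[1,0,0,-0.09,0],[1,0,0,-0.09,0]]' 
python3 g.py .615 .311 .29
```

```text
time: 40.42
eef_pos: [0.353, -0.2899, 0.0024]
tcp_rot: [0.002, 1.0, 0.002, -0.001]
contact_force: [0.0, 0.2, -0.8]
opening: 0.704
finger_force: 0.0
t 40.42 pos [ 0.353  -0.2899  0.0024] psi 179.8 tilt 0.3 q [-0.91  0.15  2.23  0.    0.77 -2.48] F [ 0.   0.2 -0.8] open 0.704 ff 0.0
tool shift [-0.0002 -0.0016 -0.0006] n 0.002
turn 0.3
time: 40.83
eef_pos: [0.3544, -0.2936, 0.0062]
tcp_rot: [0.003, 1.0, -0.001, 0.001]
contact_force: [0.3, 1.3, 5.8]
opening: 0.239
finger_force: 61.5
opening: 0.24
time: 41.58
eef_pos: [0.3543, -0.2938, 0.2992]
tcp_rot: [0.003, 1.0, -0.004, 0.003]
contact_force: [-0.2, -0.5, -1.2]
opening: 0.239
finger_force: 60.6
t 41.58 pos [ 0.3543 -0.2938  0.2992] psi 179.6 tilt 0.6 q [-0.91 -0.26  2.01 -0.    1.39 -2.48] F [-0.2 -0.5 -1.2] open 0.239 ff 60.6
tool shift [-0.2567  0.6066  0.006 ] n 0.659
```

```bash

python3 -m inch '[[1,-0.0162,0.0378,0,0],[1,-0.0324,0.0756,0,0],[1,-0.0486,0.1134,0,0],[1,-0.0648,0.1512,0,0],[1,-0.081,0.189,0,0]]' |grep open
python3 -m inch '[[1,-0.0162,0.0378,0,0],[1,-0.0324,0.0756,0,0],[1,-0.0486,0.1134,0,0],[1,-0.0648,0.1512,0,0],[1,-0.081,0.189,0,0]]' |grep open
python3 -m inch '[[1,-0.0162,0.0378,0,0],[1,-0.0324,0.0756,0,0],[1,-0.0486,0.1134,0,0],[1,-0.0648,0.1512,0,0],[1,-0.081,0.189,0,0]]' |grep open
python3 -m inch '[[1,-0.018,0.036,0,0],[1,-0.018,0.036,0.04,0],[1,-0.018,0.036,0.08,0],[1,-0.018,0.036,0.12,0],[1,-0.018,0.036,0.16,0]]' |grep open
python3 g.py .615 .311 .07
```

```text
opening: 0.237
opening: 0.24
opening: 0.237
opening: 0.239
t 43.25 pos [0.6159 0.3086 0.1287] psi 179.7 tilt 0.3 q [ 0.32  0.41  1.61 -0.    1.12 -1.25] F [ 0.3  0.5 -1.1] open 0.239 ff 60.6
tool shift [0.0006 0.0024 0.0587] n 0.059
```

```bash

python3 -m inch '[[1,0,0.001,0.02,0],[1,0,0.001,0.035,0],[1,0,0.001,0.045,0],[1,0,0.001,0.055,0],[1,0,0.001,0.055,0]]' |grep -E 'pos|force'
python3 -m inch '[[0.5,0,0,0,0],[0.5,0,0,0,0],[0.5,0,0,0,0]]' | grep -E 'open|force'
python3 -m inch '[[0.5,0,0,-0.04,0],[0.5,0,0,-0.08,0],[0.5,0,0,-0.1,0]]' >/dev/null
python3 -m inch '[[0.3,0.06,-0.05,0,0],[0.3,0.03,-0.08,0,0],[0.3,0.03,-0.12,0,0],[0.3,0.03,-0.16,0,0],[0.3,0.03,-0.16,0,0]]' >/dev/null
python3 g.py .6905 -.0235 .12 97
python3 - <<'E'
from m import *
for n in("top","side"):
    p=cam(n);C=cloud(p);I=p["pixels"].astype(int)
    print("knobtop",*pca(blob(C,(.69,-.023),.04,.076,.095)))
    red=(I[...,0]>150)&(I[...,1]<90)&(I[...,2]<90)
    print("red",*pca(blob(C,(.685,-.02),.055,.03,.1,red)))
    print("case",*pca(blob(C,(.69,-.023),.085,.035,.052)))
    print("pt",[(np.round(d["score"],2),onz(p,d["at"],.06)) for d in ctrl.tip_of("pointer_tip",p)[:2]],[(np.round(d["score"],2),onz(p,d["at"],.052)) for d in ctrl.tip_of("red_mark",p)[:2]])
    if n=="top":
        a=cv2.resize(p["pixels"][140:240,140:240],None,fx=4,fy=4);b=cv2.resize(p["pixels"][110:210,290:390],None,fx=4,fy=4)
        cv2.imwrite("pics/t10.png",cv2.cvtColor(np.hstack([a,b]),cv2.COLOR_RGB2BGR))
    if n=="top" : print("bath>.092",len(blob(C,(.615,.311),.05,.09,.2)), pca(blob(C,(.615,.311),.045,.015,.09)))
E
```

```text
eef_pos: [0.6173, 0.3096, 0.0773]
contact_force: [-0.8, -0.5, -1.4]
finger_force: 60.6
contact_force: [-1.3, 0.9, 0.0]
opening: 0.497
finger_force: 0.0
t 44.58 pos [0.5877 0.1454 0.1811] psi 179.4 tilt 0.2 q [ 0.08  0.18  1.8  -0.    1.16 -1.48] F [ 0.2 -0.3 -0.3] open 0.697 ff 0.0
tool shift [-0.1043 -0.1677  0.0617] n 0.207
turn 82.4
knobtop rect c [ 0.692  -0.0259] wh (18, 54) mean [ 0.6901 -0.0226] ang 96.5 n 166 z [0.0828 0.0866 0.0896]
red rect c [0.6582 0.0109] wh (5, 10) mean [0.658  0.0107] ang 130.8 n 12 z [0.0486 0.052  0.0553]
case rect c [ 0.6914 -0.0215] wh (110, 111) mean [ 0.6884 -0.0218] ang 1.9 n 1717 z [0.0432 0.0476 0.0512]
pt [(np.float64(0.57), array([ 0.6889, -0.0586,  0.06  ]))] [(np.float64(0.76), array([0.6677, 0.0051, 0.052 ]))]m.py:5: RuntimeWarning: Mean of empty slice.
  m=xy.mean(0);v=np.linalg.eigh(np.cov((xy-m).T))[1][:,1]
  ret = um.true_divide(
  avg = a.mean(axis, **keepdims_kw)
m.py:5: RuntimeWarning: Degrees of freedom <= 0 for slice
  m=xy.mean(0);v=np.linalg.eigh(np.cov((xy-m).T))[1][:,1]
  c *= np.true_divide(1, fact)
  c *= np.true_divide(1, fact)
Traceback (most recent call last):
  File "m.py", line 6, in pca
    return "rect c",np.array(c)/1000,"wh",(round(w),round(h)),"mean",m,"ang",round(np.degrees(np.arctan2(v[1],v[0]))%180,1),"n",len(X),"z",np.percentile(X[:,2],[10,50,95])
                                                                                                                                           ~~~~~~~~~~~~~^^^^^^^^^^^^^^^^^^^
IndexError: index -1 is out of bounds for axis 0 with size 0
```

View pics/t10.png

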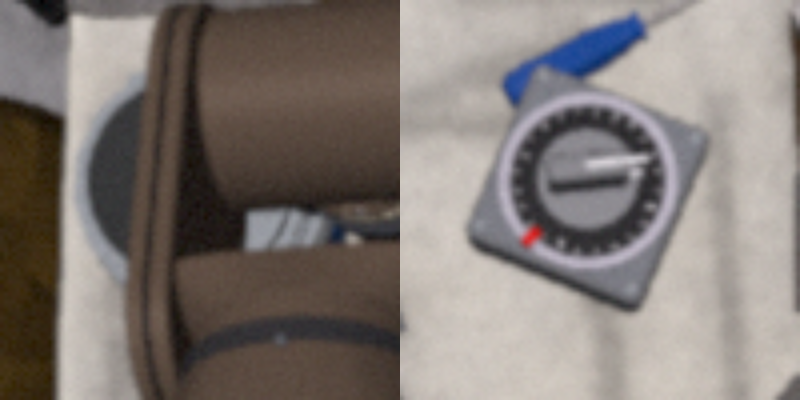

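The left crop has the bath hidden by the arm. The right crop shows the knob's pointer at about −84° and the red mark at about 135°, centred at (588,180). I'll move over the knob, then check the bath from there.

```bash

python3 -m inch '[[0.5,-0.021,-0.033,0,7],[0.5,-0.042,-0.066,0,14],[0.5,-0.063,-0.099,0,21],[0.5,-0.084,-0.132,0.01,28],[0.5,-0.105,-0.165,0.02,35]]' >/dev/null
python3 -m inch '[[0.5,0,0,0,7],[0.5,0,0,0,14],[0.5,0,0,0,21],[0.5,0,0,0,28],[0.5,0,0,0,35]]' >/dev/null
python3 -m inch '[[0.5,0,0,0,7],[0.5,0,0,0,13],[0.5,0,0,0,13],[0.5,0,0,0,13]]' >/dev/null
python3 g.py .691 -.021 .062 96
python3 - <<'E'
from m import *
for n in("top","side"):
    p=cam(n);C=cloud(p);a=p["pixels"]
    X=blob(C,(.615,.311),.05,.0,.3); print(n,len(X),np.percentile(X[:,2],[1,50,95,100]))
    if n=="top": l=cv2.resize(a[140:240,140:240],None,fx=4,fy=4)
    else: l=np.hstack([l,cv2.resize(a[240:340,160:260],None,fx=4,fy=4)])
cv2.imwrite("pics/b11.png",cv2.cvtColor(l,cv2.COLOR_RGB2BGR))
E
```

```text
t 45.9 pos [ 0.6916 -0.0137  0.1594] psi 96.9 tilt 0.0 q [-0.17  0.38  1.59  0.    1.17 -0.29] F [-1.1  0.5  0.2] open 0.497 ff 0.0
tool shift [-0.0072 -0.0015  0.0974] n 0.098
turn 0.9
top 1052 [0.0047 0.0116 0.0688 0.0756]
side 271 [0.0409 0.0629 0.0717 0.0748]
```

View pics/b11.png

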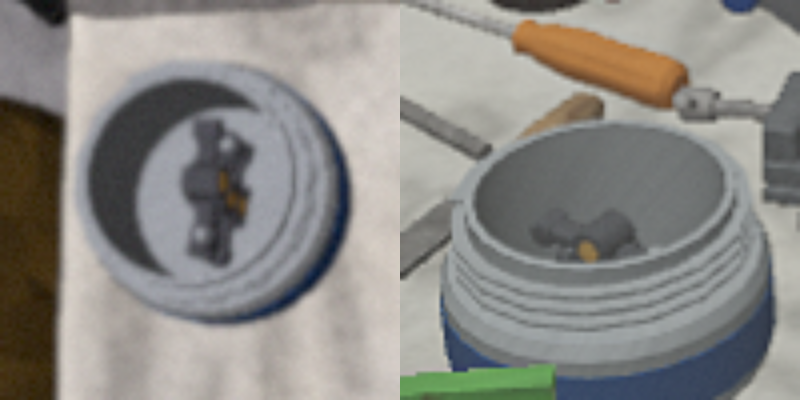

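Both crops show the three rockers stacked inside the bath, with the top of the stack at 76 mm, below the rim. Now the knob.

```bash

python3 -m inch '[[0.5,-0.007,-0.001,0.025,1],[0.5,-0.007,-0.001,0.05,1],[0.5,-0.007,-0.001,0.075,1],[0.5,-0.007,-0.001,0.096,1],[0.5,-0.007,-0.001,0.096,1]]'
python3 -m inch '[[1,0,0,0,0],[1,0,0,0,0],[1,0,0,0,0],[1,0,0,0,0],[1,0,0,0,0]]' 25
python3 g.py .691 -.021 .062 -45
```

```text
time: 46.42
eef_pos: [0.687, -0.0216, 0.057]
tcp_rot: [0.671, 0.741, -0.003, -0.004]
contact_force: [-0.5, 0.4, -1.5]
opening: 0.498
finger_force: 0.0
time: 46.83
eef_pos: [0.6925, -0.0226, 0.0652]
tcp_rot: [0.671, 0.741, 0.001, 0.002]
contact_force: [2.8, 0.3, -0.5]
opening: 0.184
finger_force: 32.6
t 46.83 pos [ 0.6925 -0.0226  0.0652] psi 95.6 tilt 0.3 q [-0.18  0.49  1.63  0.    1.02 -0.28] F [ 2.8  0.3 -0.5] open 0.184 ff 32.6
tool shift [ 0.0017 -0.0014  0.0032] n 0.004
turn 140.6
```

```bash

python3 -m inch '[[1,0,0,0,7],[1,0,0,0,14],[1,0,0,0,21],[1,0,0,0,28],[1,0,0,0,35]]' | grep force
python3 -m inch '[[1,0,0,0,7],[1,0,0,0,14],[1,0,0,0,21],[1,0,0,0,28],[1,0,0,0,35]]' | grep force
python3 -m inch '[[1,0,0,0,7],[1,0,0,0,14],[1,0,0,0,21],[1,0,0,0,28],[1,0,0,0,35]]' | grep force
python3 -m inch '[[1,0,0,0,7],[1,0,0,0,14],[1,0,0,0,21],[1,0,0,0,28],[1,0,0,0,34]]' | grep force
python3 -m inch '[[1,0,0,0,0],[1,0,0,0,0],[1,0,0,0,0]]'
python3 g.py
python3 -m inch '[[0.4,0,0,0,0],[0.4,0,0,0,0],[0.4,0,0,0,0],[0.4,0,0,0,0]]' | grep -E 'force|open'
python3 -m inch '[[0.4,0,0,-0.03,0],[0.4,0,0,-0.06,0],[0.4,0,0,-0.09,0],[0.4,0,0,-0.12,0],[0.4,0,0,-0.15,0]]' >/dev/null
python3 g.py .5 .08 .22
```

```text
contact_force: [-0.6, 0.6, 3.2]
finger_force: 33.2
contact_force: [-4.0, 3.4, 4.6]
finger_force: 33.4
contact_force: [-3.8, 8.2, 5.8]
finger_force: 33.4
contact_force: [-1.7, 9.8, 4.3]
finger_force: 33.3
time: 48.75
eef_pos: [0.6907, -0.0186, 0.0652]
tcp_rot: [0.929, -0.37, -0.001, -0.003]
contact_force: [-2.0, 9.9, 4.6]
opening: 0.18
finger_force: 33.3
t 48.75 pos [ 0.6907 -0.0186  0.0652] psi -43.4 tilt 0.4 q [-0.18  0.49  1.64  0.01  1.02  2.15] F [-2.   9.9  4.6] open 0.18 ff 33.3
contact_force: [0.2, 0.5, 0.7]
opening: 0.601
finger_force: 0.0
t 49.5 pos [ 0.6906 -0.0231  0.2146] psi -43.4 tilt 0.0 q [-0.18  0.33  1.55 -0.    1.26  2.15] F [ 0.9  0.  -0.6] open 0.596 ff 0.0
tool shift [-0.2093  0.056  -0.0054] n 0.217
```

```bash

python3 -m inch '[[0.4,-0.038,0.011,0,0],[0.4,-0.076,0.022,0,0],[0.4,-0.114,0.033,0,0],[0.4,-0.152,0.044,0,0],[0.4,-0.19,0.055,0,0]]' >/dev/null
python3 -m inch '[[0.4,-0.03,0.0,0,0],[0.4,-0.06,0.0,0,0],[0.4,-0.06,0,0,0]]' | grep pos
python3 - <<'E'
from m import *
for n in("top","side"):
    p=cam(n);C=cloud(p);I=p["pixels"].astype(int);a=p["pixels"]
    print("knobtop",*pca(blob(C,(.69,-.021),.04,.076,.095)))
    red=(I[...,0]>150)&(I[...,1]<90)&(I[...,2]<90)
    X=blob(C,(.685,-.02),.055,.03,.1,red);print("red",X.mean(0),len(X))
    print("case",*pca(blob(C,(.69,-.021),.085,.035,.052)))
    print("lidbar",*pca(blob(C,(.415,.264),.05,.063,.08)))
    if n=="top": l=cv2.resize(a[110:210,290:390],None,fx=4,fy=4)
    else: l=np.hstack([l,cv2.resize(a[170:270,230:330],None,fx=4,fy=4)])
cv2.imwrite("pics/k12.png",cv2.cvtColor(l,cv2.COLOR_RGB2BGR))
E
```

```text
eef_pos: [0.4678, 0.1113, 0.2129]
knobtop rect c [ 0.6872 -0.0184] wh (16, 54) mean [ 0.6893 -0.0207] ang 136.6 n 165 z [0.0831 0.0864 0.0901]
red [0.6581 0.0108 0.0522] 12
case rect c [ 0.6913 -0.0214] wh (111, 111) mean [ 0.6882 -0.0214] ang 173.3 n 1717 z [0.0431 0.0475 0.0512]
lidbar rect c [0.4069 0.2413] wh (10, 22) mean [0.4079 0.2415] ang 172.1 n 33 z [0.0657 0.0728 0.076 ]
knobtop rect c [ 0.6865 -0.0142] wh (17, 57) mean [ 0.6869 -0.0129] ang 141.8 n 104 z [0.0778 0.0852 0.0886]
red [0.6589 0.0122 0.0512] 7
case rect c [ 0.6866 -0.0148] wh (115, 114) mean [0.6793 0.0002] ang 27.4 n 1016 z [0.0388 0.0463 0.051 ]
lidbar rect c [0.416  0.2692] wh (58, 27) mean [0.4147 0.2718] ang 54.0 n 412 z [0.0659 0.0735 0.0764]
```

View pics/k12.png

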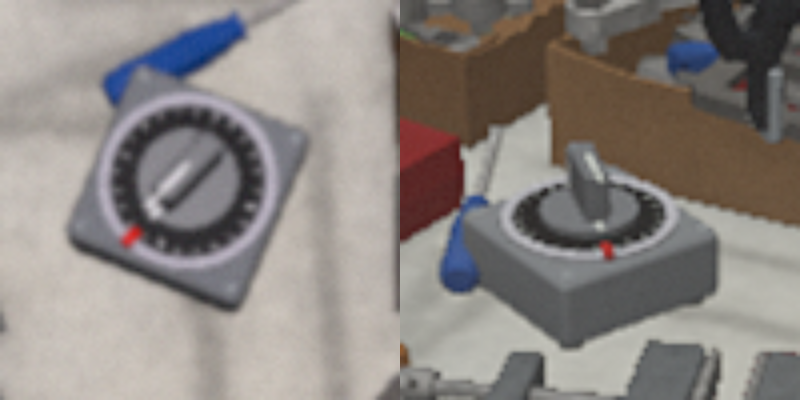

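The crops show the pointer at the red mark: bar at 136.6°, mark at 135.9°. All is released, so I'm handing in.

```bash
python3 -c "
from plant import ctrl
print(ctrl.sign_off())"
```

```text
the job is handed in; nothing more can be done
None
```

I handed the job in, but no verdict came back: the lid is flat on the mat, the three rocker arms I found are in the bath below its rim, the timer pointer is set at the red mark to within about a degree by the top camera, and I never went to the old cap.

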